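# Slide a parts bin back into its packed row

## Robot

A 6-joint arm with a two-finger parallel gripper is mounted at the origin on the work surface. World frame = base frame: x ahead of the robot, y to its left, z up, the work surface at z = 0. Lengths are in m, angles in rad, forces in N, time in s.
With the tool pointing down it reaches from about 0.375 to 0.9 m from the base axis. Payload 3.1 kg.
Tool frame: the origin (TCP) lies midway between the tips of the shut fingers; the grasp point (between the pads) lies 19 mm behind it; z points along the fingers, x is the direction in which the jaws open and shut, and the axes are right-handed (so a half turn about z gives the same grasp; the last joint's range is limited). The gripper opens to 85 mm and grips with 20 to 120 N. Pads are 22 mm wide; open, the fingers measure 114 mm over their backs; the gripper's body (76 mm by 85 mm) begins 54 mm behind the grasp point. The pads swing forward as they close: fully open they stand 13 mm farther back than shut.
Start: joints at [-1.399, 0.527, 1.433, -0, 1.181, -0.178], TCP at [0.214, -0.587, 0.231] pointing down, gripper open.
Joint ranges: [-3.08, 3.08], [-0.75, 2.2], [0.22, 2.44], [-1.43, 4.57], [0, 2.65], [-2.85, 2.85]. Speed limits (rad/s): [2.79, 2.79, 3.14, 3.14, 3.14, 3.14].

## Interface

Orientations are given as a unit quaternion [x, y, z, w].
In Python, from station import * gives the robot as it stands.
- The arm moves only by the tool servo_tool, never from a script. Its argument "targets" is a list of rows, each a list of 6 numbers: the shift along the tool's x, y, z in mm, then the turn, a rotation vector about the tool's x, y, z in degrees. A call has 1 to 10 rows; each row is the pose to reach, as a shift and turn from the pose commanded when the call began, along the tool's axes at that moment; what a row does not reach only later rows make up. A row lasts 1/8 s, in which the tool goes at most 62.5 mm and 10.7 degrees, less where a joint would pass 70% of its speed; a pose out of reach is approached as far as the arm can. A call with a gripper value outside its range is refused whole. "gripper" is the finger opening in mm, from 0 to 85.4, set as the call begins (left out, the last holds). The fingers move at their own pace and stop on an object; "newtons" is the grip in N (left out, the last holds). Time passes only in rows, so rows that repeat a pose let the fingers close. It gives the time, the measured TCP pose, the force and the opening at its end, in the units of the state.
- sense(): the state, without advancing time (a new reading comes with each control period).
- snapshot(name): name is "scene" or "top" or "wrist"; returns a dict with "color" (384x512x3 uint8, red, green, blue), "vfov" (degrees; the focal length in pixels is half the picture's height over the tangent of half this angle, whatever the lens; pixels are square), "cx", "cy" (the principal point, pixels), "R" (3x3) and "t" (3): a world point X has camera coordinates R X + t. Camera axes: x right, y down, z forward; pixel columns grow to the right and rows downward; lengths in m; the calibration is good to about 2 mm. A picture is of the moment at which its call begins. There is no depth.
- sign_off(): hands the job in, once; it reports no verdict.
The state is a dict: "t": time; "q": joint angles; "qd": joint speeds; "tau": joint torques, N m; "tcp_pos": TCP position; "tool_rot": TCP orientation; "force": force on the tool from outside, world axes, zero at the start; "ft_torque": the same for the moment, N m; "finger_gap": opening from 0.0 (shut) to 1.0 (fully open).
Only numpy, scipy, OpenCV 4.12 (cv2) and the standard library are available. Lean on these libraries where they do the work, as an engineer would, in place of code of your own. Each camera call takes 0.05 s, during which the arm holds its last target. There are 200 camera calls.

## Task

Take the narrow parts bin that stands on the bench by its thick front wall and set it, narrow end first, on the rack's ledge in front of the gap in the row. Slide it into the gap along the board, gently easing the neighbours apart and keeping them upright and in line, until it is felt to press against the back stop's bumper with about 10 N (never more than twice that), then let go, leaving it fully home and square in the row. Nothing else on the bench is to be disturbed.

Things in the scene. Friction and masses are not known exactly. Their poses are not given: they have to be found in the camera images.
- spare_bin: the narrow white open bin standing on the bench, same as those in the row: 100 (x) x 50 (y) x 80 mm high, 0.15 to 0.3 kg. Sides and floor 4 mm thick, stock inside no higher than 25 mm. Over its last 30 mm the +x end narrows evenly on both sides to a flat nose 26 mm wide. Origin: centre of the underside; front face at x = -50, nose at x = +50, rim at z = 80 mm
- grip_wall (a point): middle of the top edge of the spare bin's front wall, which is 10 mm thick, 50 mm wide and 80 mm high: the grip, taken from above with one finger inside the bin (42 mm clear between its sides) and one outside. In the bin's frame (-45, 0, 80) mm
- rack: low metal rack fixed to the bench: board 200 (x) x 270 (y) x 12 mm; bins stand on it side by side along y, noses to +x. End plates, top at z = 72 mm, have inner faces at y = +-128 mm; five 50 mm bins just fill these 256 mm, 6 mm to spare. Posts 121 mm high at x = 85, y = +-142. Origin: centre of the board's underside; x from the open front to the back stop, z up
- slot (a point): the missing bin's place in the row, on the board, axes as the rack's: with the bin home the centre of its underside lies here, give or take 6 mm in x (by the bumper's setting) and 3 mm of play in y (rack x = 34, y = 0, z = 12 mm). Two bins stand on each side, slumped inwards, so the gap is only 32 to 44 mm wide until they are pushed apart
- ledge (a point): centre of the board's empty front part, on its top (rack x = -65, y = 0, z = 12 mm). The ledge runs from the board's front edge at rack x = -100 to the row's front faces at about x = -23 to -30 mm
- stop: rack's back stop: steel rail 40 mm high, 254 mm long (y), with a black bumper bar (10 to 34 mm above the board, rigid under hand forces) on its front. The bumper's face is screwed to anywhere from 4 to 16 mm ahead (-x) of the rail: not reported, to be felt; the nose meets it. Origin: lower edge, middle of the rail's front face, rack (94, 0, 12) mm, axes as the rack's
- bin_a: neighbour in the row, far left (+y), beside the end plate: loose, the same shape and size as the spare bin (100 x 50 x 80 mm, origin at the centre of the underside, x towards its nose), 0.22 to 0.45 kg; it slides on the board when pushed, and may twist and bind if forced (easing back a little and rocking the spare bin sideways frees it)
- bin_b: neighbour in the row, left of the gap: loose, the same shape and size as the spare bin (100 x 50 x 80 mm, origin at the centre of the underside, x towards its nose), 0.22 to 0.45 kg; it slides on the board when pushed, and may twist and bind if forced (easing back a little and rocking the spare bin sideways frees it)
- bin_c: neighbour in the row, right of the gap: loose, the same shape and size as the spare bin (100 x 50 x 80 mm, origin at the centre of the underside, x towards its nose), 0.22 to 0.45 kg; it slides on the board when pushed, and may twist and bind if forced (easing back a little and rocking the spare bin sideways frees it)
- bin_d: neighbour in the row, far right (-y), beside the end plate: loose, the same shape and size as the spare bin (100 x 50 x 80 mm, origin at the centre of the underside, x towards its nose), 0.22 to 0.45 kg; it slides on the board when pushed, and may twist and bind if forced (easing back a little and rocking the spare bin sideways frees it)
- wide_bin: shallow, wide open white bin, 100 x 86 x 50 mm, with aluminium caps; not to be used or moved. Origin: centre of its underside
- driver: screwdriver lying on the bench, about 200 mm long; leave alone. Origin: on the underside near its middle, x along it
- tape: roll of paper tape lying flat, 90 mm across, 25 mm high; leave alone. Origin: centre of its underside
- glue: white glue bottle with a small cap, 52 mm across, 150 mm high; leave alone. Origin: centre of its underside
- cup: paper-white cup, 70 mm across, 85 mm high; leave alone. Origin: centre of its underside
- rail0: flat length of aluminium handrail, 320 x 24 x 16 mm, lying; leave alone. Origin: centre of its underside, x along it
- rail1: second flat length of aluminium handrail, 320 x 24 x 16 mm, lying; leave alone. Origin: centre of its underside, x along it
Things that resemble listed ones, but are neither listed nor needed, are in the scene too. What is shaped like the bin_c but blue or purple is not meant.

How it is judged:
By the outcome, as a careful person would: the job done as asked, in the order asked, and still so for the second after the job is handed in, with the robot touching nothing.
It also fails if it takes over 67 s, if anything falls off the work surface, if the arm or the gripper's body presses on something with over 40 N, if the wrist force passes 120 N, or if a joint passes its speed limit or range.

## Working session

There is one attempt and no reset: what is moved stays moved. The work goes in short steps, Python scripts to look and compute and a tool call to move; the robot and the scene stay as the last step left them, time stands still between calls to the robot, and variables do not carry over. Pictures are saved under pics/ and viewed, about 8 in all and at most 12, crops included, and the job is handed in when it is done.

Besides the shell and the picture viewer there is one more tool, called after "Emit:" in YAML: its name, and indented under it one key for each argument. servo_tool: Moves the arm, as the interface text tells. Its arguments: {"type":"object","properties":{"targets":{"type":"array","items":{"type":"array","items":{"type":"number"}}},"gripper":{"type":"number"},"newtons":{"type":"number"}},"required":["targets"]}

```bash
mkdir -p pics; ls
cat > h.py <<'E'
from station import *
import numpy as np, cv2, pickle
def grab(n,f=None):
    s=snapshot(n); pickle.dump(s,open(f'pics/{f or n}.pkl','wb'))
    cv2.imwrite(f'pics/{f or n}.png',s['color'][:,:,::-1]); return s
def load(f): return pickle.load(open(f'pics/{f}.pkl','rb'))
def foc(s): return s['color'].shape[0]/2/np.tan(np.radians(s['vfov'])/2)
def px2w(s,u,v,z):
    R=np.array(s['R']);t=np.array(s['t']);f=foc(s)
    d=R.T@np.array([(u-s['cx'])/f,(v-s['cy'])/f,1]);c=-R.T@t
    return c+d*(z-c[2])/d[2]
def w2px(s,X):
    p=np.array(s['R'])@np.array(X)+np.array(s['t']);f=foc(s)
    return np.array([f*p[0]/p[2]+s['cx'],f*p[1]/p[2]+s['cy']])
def crop(s,u0,v0,u1,v1,k,f):
    c=s['color'][v0:v1,u0:u1,::-1]
    cv2.imwrite(f'pics/{f}.png',cv2.resize(c,None,fx=k,fy=k,interpolation=cv2.INTER_CUBIC))
E
python3 - <<'E'
from h import *
a=grab('scene');b=grab('top');w=grab('wrist')
for s in(a,b,w): print(s['vfov'],s['cx'],s['cy'],-np.array(s['R']).T@s['t'],np.round(s['R'],2).tolist())
cv2.imwrite('pics/two.png',np.vstack([cv2.resize(x['color'][:,:,::-1],(400,300)) for x in(a,w)]))
cv2.imwrite('pics/top_b.png',cv2.resize(b['color'][:,:,::-1],(800,600),interpolation=cv2.INTER_CUBIC))
st=sense();print(st)
E
```

```text
pics
44.71570479751181 254.25743273776536 197.46106554699804 [ 1.46853452 -0.52791203  1.01979146] [[0.51, 0.86, -0.01], [0.56, -0.34, -0.75], [-0.65, 0.38, -0.66]]
51.05088647183092 257.6933769211569 197.8609437011244 [0.29731258 0.01170632 1.51067957] [[-0.0, -1.0, 0.01], [-0.98, -0.0, -0.17], [0.17, -0.01, -0.98]]
63.145945564294685 256.5474377142841 192.16902068730042 [ 0.27897875 -0.56299375  0.37331946] [[0.34, -0.94, -0.0], [-0.9, -0.33, 0.28], [-0.26, -0.09, -0.96]]
{'t': 0.15, 'q': array([-1.39952450e+00,  5.28295748e-01,  1.43362750e+00,  6.25642152e-06,
        1.18139755e+00, -1.78547233e-01]), 'qd': array([-0.00127731, -0.00165879, -0.00389096, -0.00039341,  0.00157133,
       -0.0014209 ]), 'tau': array([ 9.16474673e-04, -4.42744660e+01, -1.78276759e+01, -3.11721806e-04,
        5.60985194e-03, -5.63755506e-06]), 'tcp_pos': array([ 0.21410973, -0.58658677,  0.23052571]), 'tool_rot': array([ 8.19367010e-01, -5.73268660e-01, -6.06712101e-04, -6.15248594e-04]), 'force': array([-0.3815337 ,  0.98551552, -0.35235928]), 'ft_torque': array([-0.0231217 ,  0.00041556, -0.00678868]), 'finger_gap': 1.0007205260630816}
```

View pics/top_b.png

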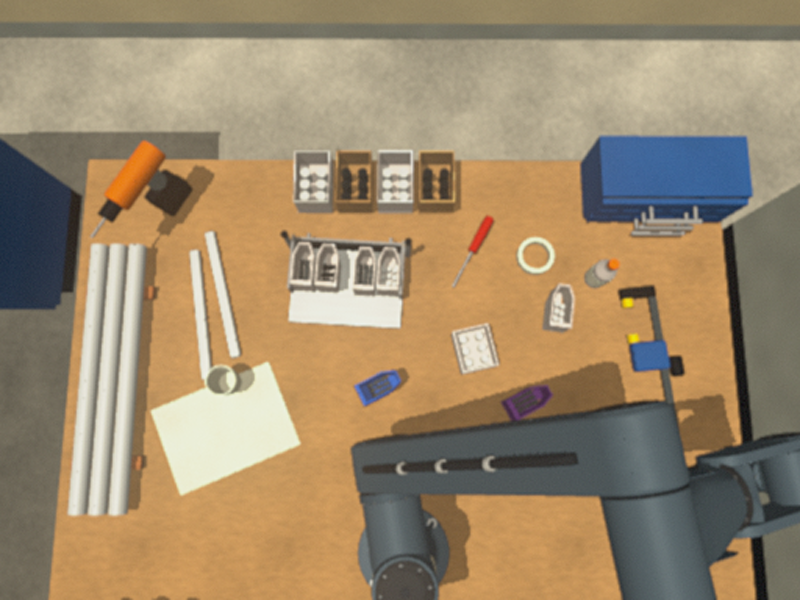

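View pics/two.png

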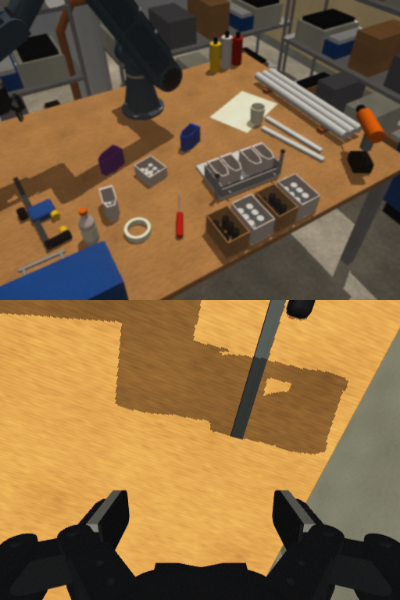

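Run:
```python
from h import *
s=load('top')
c=s['color'][:,:,::-1]
a=cv2.resize(c[142:217,178:274],None,fx=6,fy=6,interpolation=cv2.INTER_CUBIC) #576x450
b=cv2.resize(c[175:220,344:374],None,fx=7,fy=7,interpolation=cv2.INTER_CUBIC) #210x315
o=np.zeros((450,790,3),np.uint8);o[:,:576]=a;o[:315,580:790]=b
cv2.imwrite('pics/c1.png',o)
for u,v,z in((562,307,.08),(570,285,.08),(552,328,.08),(290,320,.012),(401,327,.012)): print(px2w(s,u/1.5625,v/1.5625,z))
```

```text
[ 0.55389134 -0.3703167   0.08      ]
[ 0.60605913 -0.39135802  0.08      ]
[ 0.50469949 -0.3450173   0.08      ]
[0.53372318 0.27022572 0.012     ]
[0.51680961 0.00260541 0.012     ]
```

View pics/c1.png

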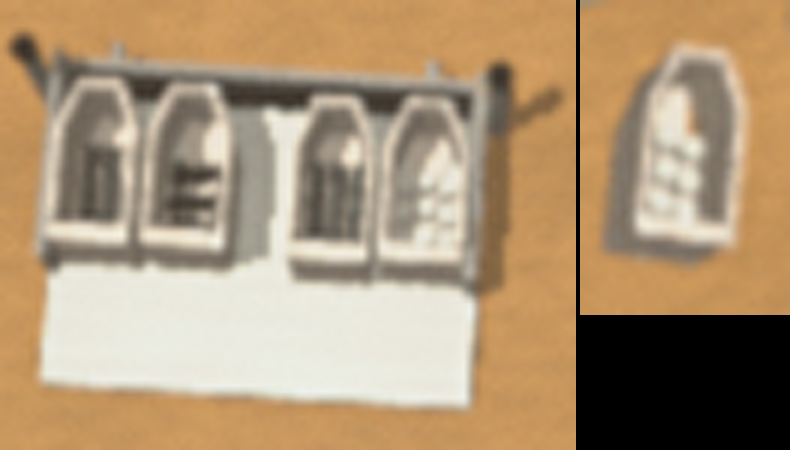

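Run:
```python
from h import *
s=load('top')
S=lambda x,y,z=.08:px2w(s,344+(x-580)/7-.4,175+y/7-.4,z)
A=lambda x,y,z:px2w(s,178+x/6-.4,142+y/6-.4,z)
fl,fr,nl,nr=S(635,238),S(735,247),S(677,45),S(733,52)
print('spare',fl,fr,nl,nr,'w',np.linalg.norm(fl-fr),'L',np.linalg.norm((fl+fr)/2-(nl+nr)/2))
d=(nl+nr-fl-fr)/2;print('yaw nose',np.degrees(np.arctan2(d[1],d[0])),'yaw wall',np.degrees(np.arctan2((fl-fr)[1],(fl-fr)[0]))-90,'mid',(nl+nr+fl+fr)/4,'grip',(fl+fr)/2+.005*d/np.linalg.norm(d))
bl,br=A(40,383,.012),A(469,408,.012);pl,pr=A(22,45,.121),A(499,73,.121)
print('board',bl,br,np.linalg.norm(bl-br));print('posts',pl,pr,np.linalg.norm(pl-pr))
for a,b in((bl,br),(pl,pr)): print('yaw',np.degrees(np.arctan2((a-b)[1],(a-b)[0]))-90)
m=(pl+pr)/2-(bl+br)/2; print('yaw mid',np.degrees(np.arctan2(m[1],m[0])),np.linalg.norm(m[:2]))
for n,p in dict(b_fr=(228,248),b_fl=(141,242),c_fl=(291,259),c_fr=(368,264),a_fl=(53,238),a_fr=(132,245),d_fl=(380,258),d_fr=(463,263)).items(): print(n,A(*p,.092))
```

```text
spare [ 0.50950007 -0.33863678  0.08      ] [ 0.50484657 -0.39001271  0.08      ] [ 0.6111431  -0.36475081  0.08      ] [ 0.60744636 -0.39382503  0.08      ] w 0.05158625315197282 L 0.10321180992408886
yaw nose -8.335853683494372 yaw wall -5.175579096676046 mid [ 0.55823403 -0.37180633  0.08      ] grip [ 0.5121205  -0.36504962  0.08      ]
board [0.53130584 0.27516653 0.012     ] [0.51559075 0.00589397 0.012     ] 0.26973075111454764
posts [0.71833483 0.27300857 0.121     ] [ 0.70154079 -0.01155947  0.121     ] 0.2850631690883087
yaw -3.3400653727915
yaw -3.37744414547781
yaw mid -3.009865489928133 0.18674713565700077
b_fr [0.60090998 0.15091908 0.092     ]
b_fl [0.60453511 0.20318215 0.092     ]
c_fl [0.5942053  0.11302904 0.092     ]
c_fr [0.59119024 0.06681595 0.092     ]
a_fl [0.60693202 0.25602099 0.092     ]
a_fr [0.60268767 0.2085356  0.092     ]
d_fl [0.59487449 0.05964145 0.092     ]
d_fr [0.59186192 0.00981292 0.092     ]
```

```bash
cat >> h.py <<'E'
from scipy.spatial.transform import Rotation as Ro
def plan(p,yaw,R=None,p0=None):
    st=sense();R=Ro.from_quat(st['tool_rot']) if R is None else R
    p0=st['tcp_pos'] if p0 is None else p0
    y=np.radians(yaw);x=np.array([np.cos(y),np.sin(y),0]);z=np.array([0,0,-1.]);T=Ro.from_matrix(np.c_[x,np.cross(z,x),z])
    print('row',np.round(R.inv().apply(np.array(p)-p0)*1e3,1),np.round((R.inv()*T).as_rotvec(degrees=True),2),'t',st['t'])
def show():
    st=sense();M=Ro.from_quat(st['tool_rot']).as_matrix()
    print('t',round(st['t'],2),'tcp',np.round(st['tcp_pos']*1e3,1),'yaw',round(np.degrees(np.arctan2(M[1,0],M[0,0])),2),'z',np.round(M[:,2],3),'F',np.round(st['force'],1),'T',np.round(st['ft_torque'],2),'gap',round(st['finger_gap']*85.4,1))
E
python3 - <<'E'
from h import *
show();plan([.54,-.368,.20],-7)
E
```

```text
t 0.15 tcp [ 214.1 -586.6  230.5] yaw -69.96 z [-0.     0.002 -1.   ] F [-0.4  1.  -0.4] T [-0.02  0.   -0.01] gap 85.5
row [ -93.6 -381.1   30.8] [ -0.07   0.08 -62.96] t 0.15
```

Emit:
servo_tool:
  targets:
    - [-94,-381,31,0,0,-63]
    - [-94,-381,31,0,0,-63]
    - [-94,-381,31,0,0,-63]
    - [-94,-381,31,0,0,-63]
    - [-94,-381,31,0,0,-63]
    - [-94,-381,31,0,0,-63]
    - [-94,-381,31,0,0,-63]
    - [-94,-381,31,0,0,-63]
    - [-94,-381,31,0,0,-63]
    - [-94,-381,31,0,0,-63]
  gripper: 50

```text
t: 1.4
tcp_pos: [0.5385, -0.3697, 0.2005]
tool_rot: [0.998, -0.062, -0.0, 0.0]
force: [-0.6, 0.3, 0.4]
finger_gap: 0.583
```

Run:
```python
from h import *
show();s=grab('wrist','w1');crop(s,60,20,460,320,2,'w1b')
for p in([.512,-.365,.08],[.61,-.379,.08]): print(w2px(s,p))
```

```text
t 1.4 tcp [ 538.5 -369.7  200.5] yaw -7.12 z [-0. -0. -1.] F [-0.6  0.3  0.4] T [-0.01  0.01  0.07] gap 49.8
[226.93022457 183.86104814]
[340.4545802  185.66500402]
```

View pics/w1b.png

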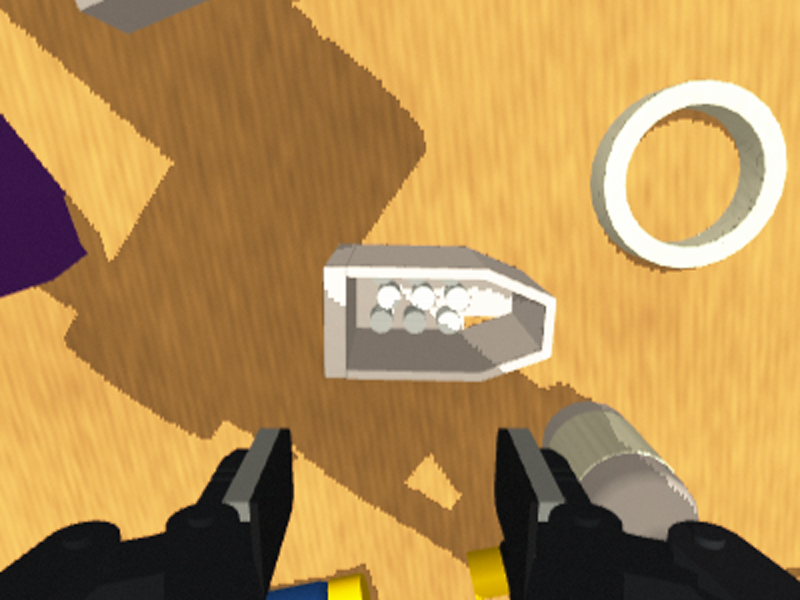

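Run:
```python
from h import *
s=load('w1');S=lambda x,y:px2w(s,60+x/2-.25,20+y/2-.25,.08)
fl,fr,nl,nr,il,ir=S(324,266),S(325,379),S(554,297),S(552,357),S(350,267),S(347,379)
print(fl,fr,nl,nr,np.linalg.norm(fl-fr),np.linalg.norm(nl-nr))
d=(nl+nr-fl-fr)/2;print(np.linalg.norm(d),'yaw',np.degrees(np.arctan2(d[1],d[0])),np.degrees(np.arctan2((fl-fr)[1],(fl-fr)[0]))-90)
g=(fl+fr)/2+.005*d/np.linalg.norm(d);print('grip',g)
sl,sr=S(462,268),S(482,381);print(np.degrees(np.arctan2(*(sl-fl)[1::-1])),np.degrees(np.arctan2(*(sr-fr)[1::-1])))
plan([g[0],g[1],.043],-7.5)
```

```text
[ 0.51175935 -0.3375511   0.08      ] [ 0.50432934 -0.38759579  0.08      ] [ 0.60763264 -0.36310819  0.08      ] [ 0.60529388 -0.38998922  0.08      ] 0.05059324198713744 0.026982570637481804
0.09940619115589931 yaw -8.081839680168828 -8.444871481239971
grip [ 0.51299468 -0.36327638  0.08      ]
-8.01941913126659 -7.96507274372051
row [-26.2  -3.2 157.5] [0.01 0.01 0.39] t 1.45
```

Emit:
servo_tool:
  targets:
    - [-26,-3,30,0,0,1]
    - [-26,-3,70,0,0,1]
    - [-26,-3,110,0,0,1]
    - [-26,-3,140,0,0,1]
    - [-26,-3,157,0,0,1]
    - [-26,-3,157,0,0,1]
    - [-26,-3,157,0,0,1]

```text
t: 2.33
tcp_pos: [0.5151, -0.3631, 0.0445]
tool_rot: [0.998, -0.07, 0.001, 0.001]
force: [0.1, -0.1, -0.3]
finger_gap: 0.586
```

```bash
python3 -c "
from h import *
show();plan([.513,-.3633,.043],-8.05)"
```

```text
t 2.33 tcp [ 515.1 -363.1   44.5] yaw -7.98 z [ 0.002 -0.002 -1.   ] F [ 0.1 -0.1 -0.3] T [-0.01  0.01 -0.04] gap 50.0
row [-2.   0.5  1.5] [ 0.08 -0.11  0.07] t 2.325
```

Emit:
servo_tool:
  targets:
    - [-1,0,1,0,0,0]
    - [-1,0,1,0,0,0]
    - [-1,0,1,0,0,0]
    - [-1,0,1,0,0,0]
    - [-1,0,1,0,0,0]
    - [-1,0,1,0,0,0]
  gripper: 0
  newtons: 60

```text
t: 3.08
tcp_pos: [0.5137, -0.3623, 0.0432]
tool_rot: [0.998, -0.069, 0.0, 0.0]
force: [-0.2, 0.0, 6.0]
finger_gap: 0.11
```

```bash
python3 -c "
from h import *
show()"
```

```text
t 3.08 tcp [ 513.7 -362.3   43.2] yaw -7.94 z [ 0.001 -0.001 -1.   ] F [-0.2  0.   6. ] T [0.07 0.21 0.01] gap 9.4
```

Emit:
servo_tool:
  targets:
    - [0,0,-25,0,0,0]
    - [0,0,-70,0,0,0]
    - [0,0,-115,0,0,0]
    - [0,0,-118,0,0,0]

```text
t: 3.58
tcp_pos: [0.5151, -0.3634, 0.1633]
tool_rot: [0.998, -0.069, 0.003, 0.002]
force: [0.8, -1.3, -3.1]
finger_gap: 0.11
```

```bash
python3 -c "
from h import *
show();plan([.4892,.1428,.16],-3.3)"
```

```text
t 3.58 tcp [ 515.1 -363.4  163.3] yaw -7.94 z [ 0.005 -0.005 -1.   ] F [ 0.8 -1.3 -3.1] T [-0.03  0.03  0.03] gap 9.4
row [ -95.7 -497.8    0.7] [ 0.25 -0.31 -4.64] t 3.575
```

Emit:
servo_tool:
  targets:
    - [-8,-35,0,0,0,0]
    - [-18,-90,0,0,0,-1]
    - [-28,-150,0,0,0,-1.5]
    - [-40,-210,0,0,0,-2]
    - [-52,-270,0,0,0,-2.5]
    - [-64,-330,0,0,0,-3]
    - [-75,-390,0,0,0,-3.5]
    - [-86,-445,0,0,0,-4]
    - [-95,-485,0,0,0,-4.6]
    - [-96,-498,0,0,0,-4.6]

```text
t: 4.82
tcp_pos: [0.485, 0.1467, 0.1585]
tool_rot: [1.0, -0.028, -0.002, 0.0]
force: [-0.0, -0.2, -2.6]
finger_gap: 0.111
```

Run:
```python
from h import *
show();s=grab('wrist','w2');crop(s,112,0,512,300,2,'w2b')
o=np.array([.624,.135]);y=np.radians(-3.3);U=np.array([np.cos(y),np.sin(y)]);V=np.array([-U[1],U[0]])
W=lambda x,yy,z:np.r_[o+x*U+yy*V,z]
for n,p in dict(post_l=(.085,.142,.121),post_r=(.085,-.142,.121),stopc=(.094,0,.052),b_fr=(-.026,.018,.092),brd=(-.1,-.135,.012)).items(): print(n,(w2px(s,W(*p))-[112,0])*2)
```

```text
t 4.83 tcp [485.  146.7 158.5] yaw -3.16 z [-0.005 -0.    -1.   ] F [-0.  -0.2 -2.6] T [-0.05  0.1  -0.03] gap 9.5
post_l [1209.10984934  -84.19666151]
post_r [895.78835316 808.36611848]
stopc [855.82599721 389.52827529]
b_fr [621.44977394 371.83775456]
brd [365.52111925 608.1432476 ]
```

View pics/w2b.png

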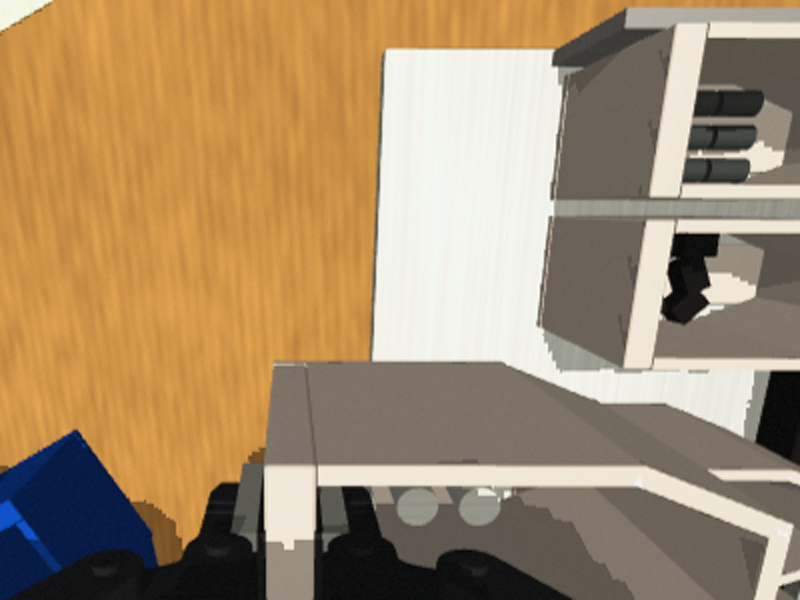

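Run:
```python
from h import *
s=load('w2');o=np.array([.624,.135]);y=np.radians(-3.3);U=np.array([np.cos(y),np.sin(y)]);V=np.array([-U[1],U[0]])
def P(n,x,yy,z):
    p=px2w(s,112+x/2-.25,yy/2-.25,z);r=p[:2]-o;print(n,np.round(p*1e3,1),'rack',round(r@U*1e3,1),round(r@V*1e3,1));return p
yw=lambda a,b:print('  yaw',np.degrees(np.arctan2(*(a-b)[1::-1])))
a=P('brd_fl',384,49,.012);b=P('brd_f2',372,362,.012);yw(a,b)
a=P('plate l front top',628,10,.072)
a=P('a_fl',677,25,.092);b=P('a_fr',650,197,.092);yw(a,b)
a=P('b_fl',645,220,.092);b=P('b_fr',624,369,.092);yw(a,b)
a=P('b bottom l',553,214,.012);b=P('b bot r',539,326,.012)
a=P('a bottom l',566,75,.012);b=P('a bot r',553,200,.012)
z=sense()['tcp_pos'][2]-.0432+.08
a=P('held front',264,465,z);b=P('held side',640,467,z);yw(b,a)
P('held nose l',793,525,z);show()
```

```text
brd_fl [529.9 276.6  12. ] rack -102.1 135.9
brd_f2 [522.3 142.4  12. ] rack -102.0 1.5
  yaw 86.7489615251178
plate l front top [600.5 271.1  72. ] rack -31.3 134.5
a_fl [605.7 261.5  92. ] rack -25.6 125.2
a_fr [602.7 212.5  92. ] rack -25.7 76.1
  yaw 86.5694182151064
b_fl [601.9 205.4  92. ] rack -26.2 69.0
b_fr [599.7 155.6  92. ] rack -25.5 19.2
  yaw 87.48214480372245
b bottom l [604.2 206.   12. ] rack -23.9 69.7
b bot r [600.7 155.4  12. ] rack -24.4 19.1
a bottom l [606.2 262.4  12. ] rack -25.1 126.1
a bot r [603.8 212.   12. ] rack -24.6 75.7
held front [480.6 171.2 195.6] rack -145.3 27.9
held side [549.1 167.  195.6] rack -76.6 27.7
  yaw -3.4523751205772553
held nose l [578.9 153.6 195.6] rack -46.1 16.0
t 4.88 tcp [485.9 147.  158.8] yaw -3.2 z [-0.003  0.001 -1.   ] F [ 0.9  1.1 -2.7] T [0.02 0.02 0.02] gap 9.1
```

```bash
cat >> h.py <<'E'
RO=np.array([.6222,.136]);RY=-3.3
_y=np.radians(RY);U=np.array([np.cos(_y),np.sin(_y)]);V=np.array([-U[1],U[0]])
def rk(x,y,z): return np.r_[RO+x*U+y*V,z]
def rs():
    st=sense();r=st['tcp_pos'][:2]-RO;f=st['force'];print('rack tcp',np.round(1e3*np.array([r@U,r@V]),1),'Frack',np.round([f[:2]@U,f[:2]@V,f[2]],1))
E
python3 -c "
from h import *
rs();plan(rk(-.128,.001,.058),-3.3)"
```

```text
rack tcp [-136.7    3.1] Frack [ 0.8  1.2 -2.7]
row [  9.    2.2 100.7] [-0.03  0.18  0.1 ] t 4.875
```

Emit:
servo_tool:
  targets:
    - [4,1,20,0,0,0]
    - [6,1,50,0,0,0]
    - [6,1,75,0,0,0]
    - [6,1,90,0,0,0]
    - [6,1,90,0,0,0]
    - [6,1,90,0,0,0]

```text
t: 5.62
tcp_pos: [0.4939, 0.1429, 0.0708]
tool_rot: [1.0, -0.03, 0.001, -0.0]
force: [0.6, -0.9, -2.2]
finger_gap: 0.112
```

```bash
python3 -c "
from h import *
show();rs();plan(rk(-.128,.001,.056),-3.3)"
```

```text
t 5.62 tcp [493.9 142.9  70.8] yaw -3.38 z [ 0.001  0.    -1.   ] F [ 0.6 -0.9 -2.2] T [ 0.    0.13 -0.01] gap 9.6
rack tcp [-128.5   -0.5] Frack [ 0.6 -0.9 -2.2]
row [ 0.4 -1.5 14.8] [-0.01 -0.06 -0.08] t 5.625
```

Lower to just touch the ledge.

Emit:
servo_tool:
  targets:
    - [0,-1.5,6,0,0,0]
    - [0,-1.5,12,0,0,0]
    - [0,-1.5,14,0,0,0]
    - [0,-1.5,15,0,0,0]
    - [0,-1.5,15,0,0,0]
    - [0,-1.5,15,0,0,0]

```text
t: 6.38
tcp_pos: [0.4935, 0.1447, 0.0554]
tool_rot: [1.0, -0.029, 0.0, -0.0]
force: [0.1, 0.8, -2.6]
finger_gap: 0.111
```

Run:
```python
from h import *
show();rs();s=grab('wrist','w3');crop(s,112,20,512,320,2,'w3b')
```

```text
t 6.38 tcp [493.5 144.7  55.4] yaw -3.36 z [ 0.  0. -1.] F [ 0.1  0.8 -2.6] T [ 0.    0.08 -0.04] gap 9.5
rack tcp [-129.     1.2] Frack [ 0.1  0.8 -2.6]
```

View pics/w3b.png

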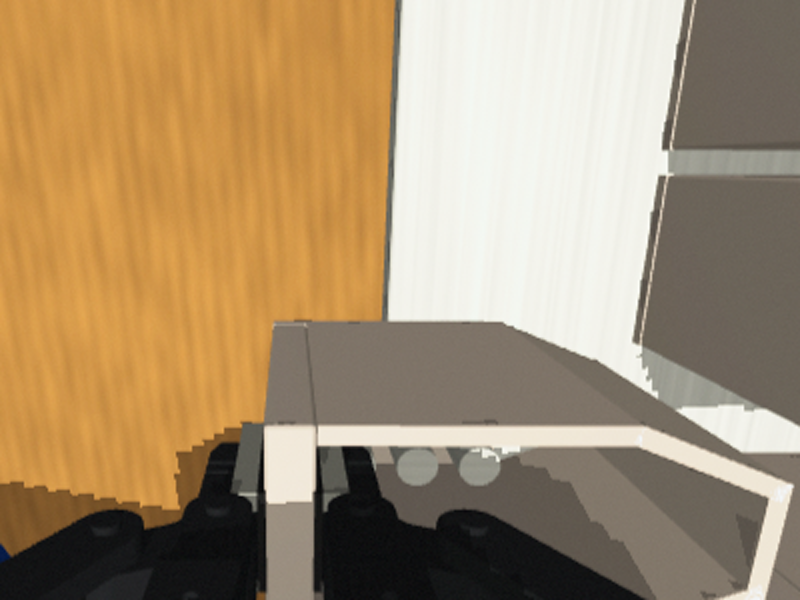

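Emit:
servo_tool:
  targets:
    - [0,0,0.7,0,0,0]
    - [0,0,1.4,0,0,0]
    - [0,0,1.4,0,0,0]

```text
t: 6.8
tcp_pos: [0.4934, 0.1447, 0.0551]
tool_rot: [1.0, -0.029, 0.0, -0.0]
force: [-2.7, -0.7, 8.1]
finger_gap: 0.107
```

Run:
```python
from h import *
show();rs()
s=load('w3')
def P(n,x,yy,z):
    p=px2w(s,112+x/2-.25,20+yy/2-.25,z);r=p[:2]-RO;print(n,'rack',round(r@U*1e3,1),round(r@V*1e3,1))
P('b bot r',635,343,.012);P('b bot l',660,176,.012);P('nose l',792,487,.0922);P('front l',264,423,.0922);P('brd',387,320,.012)
```

```text
t 6.8 tcp [493.4 144.7  55.1] yaw -3.35 z [ 0.001  0.    -1.   ] F [-2.7 -0.7  8.1] T [-0.03  0.32 -0.06] gap 9.2
rack tcp [-129.1    1.3] Frack [-2.7 -0.9  8.1]
b bot r rack -23.0 17.8
b bot l rack -23.3 67.8
nose l rack -35.1 12.4
front l rack -134.9 25.7
brd rack -100.2 25.3
```

Emit:
servo_tool:
  targets:
    - [1,0,-0.4,0,0,0]
    - [3,0,-0.6,0,0,0]
    - [6,0,-0.6,0,0,0]
    - [9,0,-0.6,0,0,0]
    - [12,0,-0.6,0,0,0]
    - [15,0,-0.6,0,0,0]
    - [18,0,-0.6,0,0,0]
    - [21,0,-0.6,0,0,0]
    - [24,0,-0.6,0,0,0]
    - [27,0,-0.6,0,0,0]

```text
t: 8.05
tcp_pos: [0.5169, 0.1433, 0.0553]
tool_rot: [1.0, -0.029, -0.003, 0.0]
force: [-10.7, 1.3, 14.2]
finger_gap: 0.107
```

```bash
python3 -c "
from h import *
show();rs()"
```

```text
t 8.05 tcp [516.9 143.3  55.3] yaw -3.34 z [-0.006 -0.    -1.   ] F [-10.7   1.3  14.2] T [0.18 1.04 0.  ] gap 9.2
rack tcp [-105.5    1.2] Frack [-10.8   0.7  14.2]
```

Emit:
servo_tool:
  targets:
    - [0.5,0,-0.4,0,0,0]
    - [2,0,-0.7,0,0,0]
    - [4,0,-0.7,0,0,0]
    - [6,0,-0.7,0,0,0]
    - [8,0,-0.7,0,0,0]
    - [10,0,-0.7,0,0,0]

```text
t: 8.8
tcp_pos: [0.5239, 0.1428, 0.0558]
tool_rot: [1.0, -0.029, -0.006, 0.0]
force: [-11.5, -0.1, 10.5]
finger_gap: 0.111
```

```bash
python3 -c "
from h import *
show();rs();s=grab('wrist','w4');grab('top','t4');grab('scene','s4')"
```

```text
t 8.8 tcp [523.9 142.8  55.8] yaw -3.32 z [-0.012 -0.    -1.   ] F [-11.5  -0.1  10.5] T [0.03 1.2  0.01] gap 9.5
rack tcp [-98.5   1.1] Frack [-11.5  -0.8  10.5]
```

Emit:
servo_tool:
  targets:
    - [1,0,0,0,0.4,0]
    - [3,0,-0.2,0,0.8,0]
    - [5,0,-0.2,0,0.8,0]
    - [7,0,-0.2,0,0.8,0]
    - [9,0,-0.2,0,0.8,0]
    - [11,0,-0.2,0,0.8,0]

```text
t: 9.7
tcp_pos: [0.5357, 0.1419, 0.0552]
tool_rot: [1.0, -0.029, 0.001, 0.001]
force: [-7.6, -0.6, 5.5]
finger_gap: 0.108
```

Run:
```python
from h import *
show();rs();s=grab('wrist','w5');t=grab('top','t5')
a=s['color'][0:384,:,::-1];b=cv2.resize(t['color'][142:217,178:274,::-1],None,fx=4,fy=4,interpolation=cv2.INTER_CUBIC)
o=np.zeros((600,790,3),np.uint8);o[:300,:400]=cv2.resize(a,(400,300));o[300:,:384]=b
c=grab('scene','s5');k=c['color'][165:265,245:365,::-1];o[:325,400:790]=cv2.resize(k,(390,325),interpolation=cv2.INTER_CUBIC)
cv2.imwrite('pics/m5.png',o)
```

```text
t 9.7 tcp [535.7 141.9  55.2] yaw -3.34 z [ 0.002 -0.001 -1.   ] F [-7.6 -0.6  5.5] T [-0.02  1.42 -0.  ] gap 9.2
rack tcp [-86.7   0.9] Frack [-7.6 -1.   5.5]
```

View pics/m5.png

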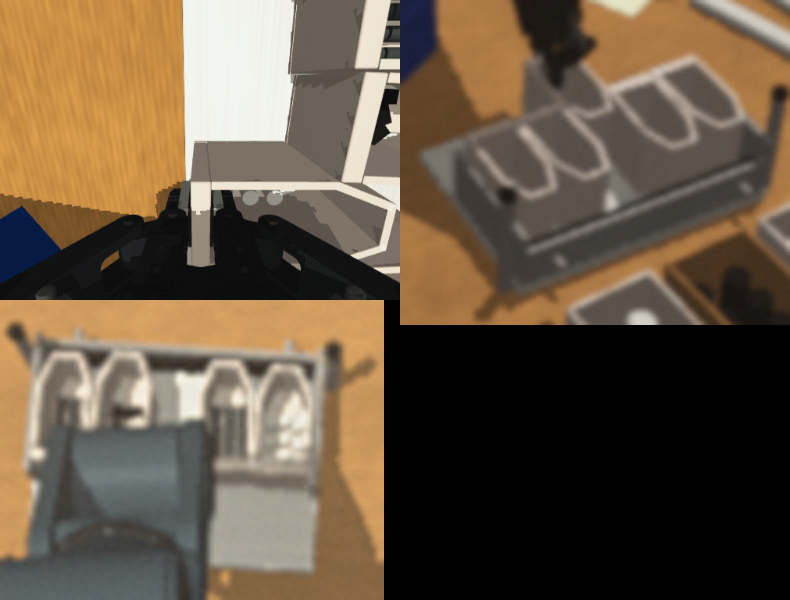

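Emit:
servo_tool:
  targets:
    - [2,0,0,0,0,0]
    - [4,0,0,0,0,0]
    - [6,0,0,0,0,0]
    - [8,0,0,0,0,0]
    - [10,0,0,0,0,0]
    - [12,0,0,0,0,0]
    - [14,0,0,0,0,0]
    - [16,0,0,0,0,0]
    - [18,0,0,0,0,0]
    - [20,0,0,0,0,0]

```text
t: 11.1
tcp_pos: [0.5554, 0.1406, 0.0552]
tool_rot: [1.0, -0.029, 0.001, 0.001]
force: [-10.3, 0.5, 6.4]
finger_gap: 0.105
```

```bash
python3 -c "
from h import *
show();rs()"
```

```text
t 11.1 tcp [555.4 140.6  55.2] yaw -3.35 z [ 0.001 -0.001 -1.   ] F [-10.3   0.5   6.4] T [ 0.02  1.57 -0.04] gap 9.0
rack tcp [-67.    0.7] Frack [-10.3  -0.1   6.4]
```

Emit:
servo_tool:
  targets:
    - [2,0,-0.2,0,0,0]
    - [4,0,-0.3,0,0,0]
    - [6,0,-0.3,0,0,0]
    - [8,0,-0.3,0,0,0]
    - [10,0,-0.3,0,0,0]
    - [12,0,-0.3,0,0,0]
    - [14,0,-0.3,0,0,0]
    - [16,0,-0.3,0,0,0]
    - [18,0,-0.3,0,0,0]
    - [20,0,-0.3,0,0,0]

```text
t: 12.35
tcp_pos: [0.5752, 0.139, 0.0553]
tool_rot: [1.0, -0.029, 0.001, 0.001]
force: [-8.7, -1.2, 3.6]
finger_gap: 0.114
```

Run:
```python
from h import *
show();rs();s=grab('wrist','w6');cv2.imwrite('pics/w6b.png',cv2.resize(s['color'][:,:,::-1],(800,600)))
```

```text
t 12.35 tcp [575.2 139.   55.3] yaw -3.36 z [ 0.001 -0.002 -1.   ] F [-8.7 -1.2  3.6] T [-0.26  1.37 -0.07] gap 9.8
rack tcp [-47.    0.3] Frack [-8.6 -1.7  3.6]
```

View pics/w6b.png

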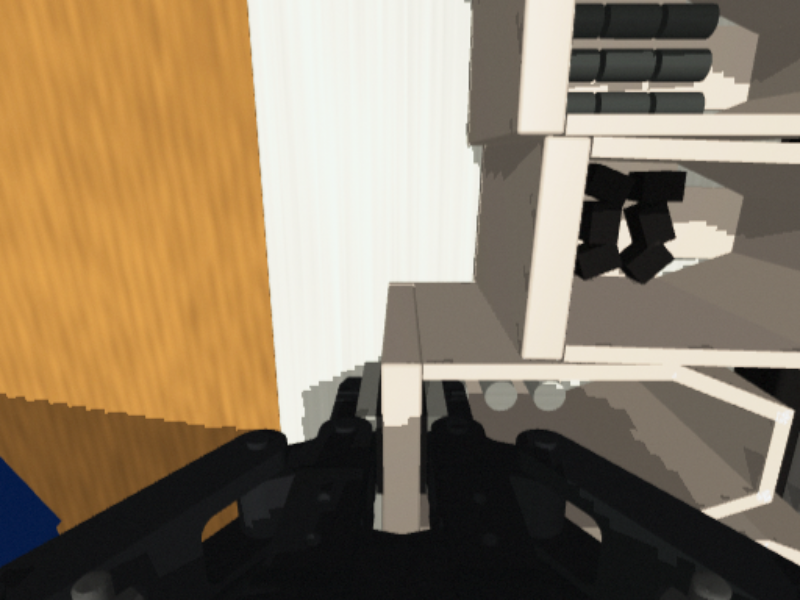

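Run:
```python
from h import *
s=load('w6');k=512/800
def P(n,x,y,z):
    p=px2w(s,x*k-.2,y*k-.2,z);r=p[:2]-RO;print(n,'rack',round(r@U*1e3,1),round(r@V*1e3,1))
P('a fr top',517,134,.092);P('a fr bot',469,145,.012)
P('b fl top',545,137,.092);P('b fr top',522,359,.092);P('b fl bot',480,148,.012);P('b fr bot',473,283,.012)
P('sp fl top',384,364,.0922);P('sp nose',790,413,.0922);P('sp nose r',770,500,.0922)
```

```text
a fr top rack -24.4 75.3
a fr bot rack -23.4 75.2
b fl top rack -18.5 74.7
b fr top rack -20.0 25.4
b fl bot rack -19.4 74.2
b fr bot rack -19.9 23.5
sp fl top rack -52.3 24.3
sp nose rack 45.9 11.1
sp nose r rack 46.3 -13.8
```

Run:
```python
from h import *
s=load('w5');k=512/400
def P(n,x,y,z):
    p=px2w(s,x*k-.2,y*k-.2,z);r=p[:2]-RO;print(n,'rack',round(r@U*1e3,1),round(r@V*1e3,1))
P('a fr top',357,68,.092);P('b fl top',363,72,.092);P('b fr top',345,182,.092);P('b fl bot',291,74,.012);P('b fr bot',287,143,.012)
```

```text
a fr top rack -23.4 75.5
b fl top rack -20.6 73.9
b fr top rack -20.0 24.6
b fl bot rack -21.8 74.8
b fr bot rack -19.7 22.9
```

Emit:
servo_tool:
  targets:
    - [2.5,0,0,0,0,0]
    - [5,0,0,0,0,0]
    - [7.5,0,0,0,0,0]
    - [10,0,0,0,0,0]
    - [12.5,0,0,0,0,0]
    - [15,0,0,0,0,0]
    - [17.5,0,0,0,0,0]
    - [20,0,0,0,0,0]
    - [22.5,0,0,0,0,0]
    - [24,0,0,0,0,0]

```text
t: 13.65
tcp_pos: [0.6037, 0.1373, 0.0557]
tool_rot: [1.0, -0.029, 0.005, 0.001]
force: [-2.2, -3.1, -3.1]
finger_gap: 0.106
```

```bash
python3 -c "
from h import *
show();rs()"
```

```text
t 13.65 tcp [603.7 137.3  55.7] yaw -3.37 z [ 0.01  -0.002 -1.   ] F [-2.2 -3.1 -3.1] T [-0.51  0.47 -0.15] gap 9.1
rack tcp [-18.6   0.3] Frack [-2.  -3.3 -3.1]
```

Emit:
servo_tool:
  targets:
    - [0,0.3,0.2,0,-0.3,0]
    - [0,0.7,0.5,0,-0.6,0]
    - [0.3,0.7,0.5,0,-0.6,0]
    - [0.6,0.7,0.5,0,-0.6,0]

```text
t: 14.15
tcp_pos: [0.6061, 0.1374, 0.0563]
tool_rot: [1.0, -0.029, 0.002, 0.0]
force: [-2.2, -1.9, -2.9]
finger_gap: 0.114
```

```bash
python3 -c "
from h import *
show();rs()"
```

```text
t 14.15 tcp [606.1 137.4  56.3] yaw -3.35 z [ 0.004 -0.    -1.   ] F [-2.2 -1.9 -2.9] T [-0.38  0.26 -0.13] gap 9.7
rack tcp [-16.2   0.5] Frack [-2.1 -2.  -2.9]
```

Emit:
servo_tool:
  targets:
    - [0,0,0.5,0,-0.2,0]
    - [0,0,1.0,0,-0.2,0]
    - [0,0,1.3,0,-0.2,0]
    - [0.5,0,1.3,0,-0.2,0]
    - [1,0,1.3,0,-0.2,0]

```text
t: 14.78
tcp_pos: [0.6065, 0.1374, 0.0552]
tool_rot: [1.0, -0.029, -0.0, -0.0]
force: [-2.7, -1.1, 3.2]
finger_gap: 0.108
```

```bash
python3 -c "
from h import *
show();rs()"
```

```text
t 14.78 tcp [606.5 137.4  55.2] yaw -3.36 z [-0.  0. -1.] F [-2.7 -1.1  3.2] T [-0.29  0.28 -0.14] gap 9.2
rack tcp [-15.7   0.5] Frack [-2.6 -1.3  3.2]
```

Emit:
servo_tool:
  targets:
    - [0.5,0,0,0,0,0]
    - [1,0,0,0,0,0]
    - [1.5,0,0,0,0,0]
    - [2,0,0,0,0,0]
    - [2.5,0,0,0,0,0]
    - [3,0,0,0,0,0]

```text
t: 15.52
tcp_pos: [0.6066, 0.1374, 0.0554]
tool_rot: [1.0, -0.029, -0.003, 0.0]
force: [-10.2, -1.3, 10.3]
finger_gap: 0.112
```

```bash
python3 -c "
from h import *
show();rs()"
```

```text
t 15.53 tcp [606.6 137.4  55.4] yaw -3.34 z [-0.006 -0.    -1.   ] F [-10.2  -1.3  10.3] T [-0.41  0.9  -0.12] gap 9.6
rack tcp [-15.7   0.5] Frack [-10.1  -1.9  10.3]
```

Emit:
servo_tool:
  targets:
    - [0.3,0,-0.2,0,0.2,0]
    - [0.6,0,-0.3,0,0.3,0]
    - [0.9,0,-0.3,0,0.3,0]
    - [0.9,0,-0.3,0,0.3,0]

```text
t: 16.02
tcp_pos: [0.6075, 0.1373, 0.0552]
tool_rot: [1.0, -0.029, -0.001, 0.0]
force: [-6.7, -2.5, 7.2]
finger_gap: 0.11
```

Run:
```python
from h import *
show();rs();s=grab('wrist','w7');cv2.imwrite('pics/w7b.png',cv2.resize(s['color'][:,:,::-1],(800,600)))
```

```text
t 16.02 tcp [607.5 137.3  55.2] yaw -3.33 z [-0.001 -0.    -1.   ] F [-6.7 -2.5  7.2] T [-0.27  1.01 -0.06] gap 9.4
rack tcp [-14.8   0.4] Frack [-6.5 -2.9  7.2]
```

View pics/w7b.png

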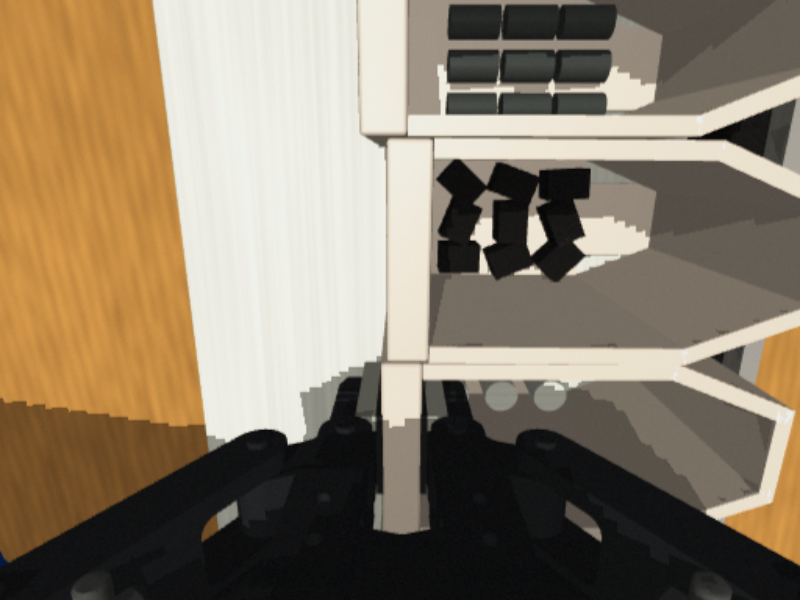

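Emit:
servo_tool:
  targets:
    - [0.4,0.3,0,0,0,0]
    - [0.8,0.5,0,0,0,0]
    - [1.2,0.5,0,0,0,0]
    - [1.6,0.5,0,0,0,0]
    - [2,0.5,0,0,0,0]

```text
t: 16.7
tcp_pos: [0.6092, 0.1371, 0.0553]
tool_rot: [1.0, -0.029, -0.001, -0.0]
force: [-8.9, -0.6, 8.3]
finger_gap: 0.106
```

Run:
```python
from h import *
show();rs()
s=load('w7');k=512/800
def P(n,x,y,z):
    p=px2w(s,x*k-.2,y*k-.2,z);r=p[:2]-RO;print(n,'rack',round(r@U*1e3,1),round(r@V*1e3,1))
P('a fr top',360,135,.092);P('b fl top',388,138,.092);P('b fr top',387,360,.092);P('sp fl',382,363,.092);P('sp nose',793,413,.092);P('sp nose r',771,500,.092)
P('stop rail top edge near a?',778,118,.052)
```

```text
t 16.7 tcp [609.2 137.1  55.3] yaw -3.32 z [-0.002  0.    -1.   ] F [-8.9 -0.6  8.3] T [-0.19  1.1  -0.12] gap 9.0
rack tcp [-13.    0.4] Frack [-8.8 -1.1  8.3]
a fr top rack -24.3 75.3
b fl top rack -18.6 74.7
b fr top rack -19.2 25.3
sp fl rack -20.4 24.5
sp nose rack 79.0 11.3
sp nose r rack 78.9 -13.6
stop rail top edge near a? rack 90.1 81.5
```

Emit:
servo_tool:
  targets:
    - [0.5,0,-0.3,0,0,0]
    - [1,0,-0.5,0,0,0]
    - [1.5,0,-0.5,0,0,0]
    - [2,0,-0.5,0,0,0]

```text
t: 17.2
tcp_pos: [0.6092, 0.1371, 0.0553]
tool_rot: [1.0, -0.029, -0.003, 0.0]
force: [-11.7, -0.3, 9.0]
finger_gap: 0.107
```

```bash
python3 -c "
from h import *
show();rs()"
```

```text
t 17.2 tcp [609.2 137.1  55.3] yaw -3.32 z [-0.006 -0.    -1.   ] F [-11.7  -0.3   9. ] T [-0.17  1.22 -0.04] gap 9.1
rack tcp [-13.1   0.3] Frack [-11.6  -1.    9. ]
```

Emit:
servo_tool:
  targets:
    - [0,0,-0.3,0,0.2,0]
    - [0,0,-0.6,0,0.35,0]
    - [0.3,0,-0.6,0,0.35,0]
    - [0.6,0,-0.6,0,0.35,0]

```text
t: 17.7
tcp_pos: [0.6092, 0.137, 0.0553]
tool_rot: [1.0, -0.029, -0.001, 0.0]
force: [-11.6, -1.1, 6.2]
finger_gap: 0.109
```

```bash
python3 -c "
from h import *
show();rs()"
```

```text
t 17.7 tcp [609.2 137.   55.3] yaw -3.32 z [-0.001 -0.    -1.   ] F [-11.6  -1.1   6.2] T [-0.08  1.43 -0.04] gap 9.3
rack tcp [-13.    0.3] Frack [-11.5  -1.8   6.2]
```

Emit:
servo_tool:
  targets:
    - [0.4,0,-0.2,0,0,0]
    - [0.8,0,-0.2,0,0,0]
    - [1.2,0,-0.2,0,0.1,0]
    - [1.2,0,-0.2,0,0.1,0]

```text
t: 18.2
tcp_pos: [0.6092, 0.1371, 0.0553]
tool_rot: [1.0, -0.029, -0.001, 0.0]
force: [-11.4, 0.3, 5.6]
finger_gap: 0.107
```

```bash
python3 -c "
from h import *
show();rs()"
```

```text
t 18.2 tcp [609.2 137.1  55.3] yaw -3.31 z [-0.002 -0.    -1.   ] F [-11.4   0.3   5.6] T [-0.02  1.69 -0.06] gap 9.1
rack tcp [-13.    0.3] Frack [-11.4  -0.4   5.6]
```

Emit:
servo_tool:
  targets:
    - [0.5,0,0,0,0.1,0]
    - [1,0,0,0,0.1,0]
    - [1.5,0,0,0,0.1,0]
    - [1.5,0,0,0,0.1,0]

```text
t: 18.7
tcp_pos: [0.6092, 0.137, 0.0552]
tool_rot: [1.0, -0.029, -0.002, 0.0]
force: [-14.4, -0.4, 8.5]
finger_gap: 0.111
```

```bash
python3 -c "
from h import *
show();rs()"
```

```text
t 18.7 tcp [609.2 137.   55.2] yaw -3.31 z [-0.004 -0.001 -1.   ] F [-14.4  -0.4   8.5] T [-0.06  1.94 -0.03] gap 9.5
rack tcp [-13.    0.3] Frack [-14.3  -1.2   8.5]
```

Emit:
servo_tool:
  targets:
    - [0,0.5,-0.3,0,0,0.3]
    - [0,1,-0.5,0,0,0.5]
    - [0,0,-0.5,0,0,0]
    - [0,-1,-0.5,0,0,-0.5]
    - [0,-0.5,-0.5,0,0,-0.3]
    - [0,0,-0.5,0,0,0]
    - [0,0,-0.5,0,0,0]

```text
t: 19.58
tcp_pos: [0.6093, 0.137, 0.0554]
tool_rot: [1.0, -0.029, -0.002, 0.0]
force: [-13.4, -0.5, 6.4]
finger_gap: 0.113
```

Run:
```python
from h import *
show();rs();s=grab('wrist','w8');cv2.imwrite('pics/w8b.png',cv2.resize(s['color'][:,:,::-1],(800,600)))
```

```text
t 19.57 tcp [609.3 137.   55.4] yaw -3.31 z [-0.004 -0.001 -1.   ] F [-13.4  -0.5   6.4] T [-0.06  1.93 -0.03] gap 9.6
rack tcp [-13.    0.3] Frack [-13.4  -1.3   6.4]
```

View pics/w8b.png

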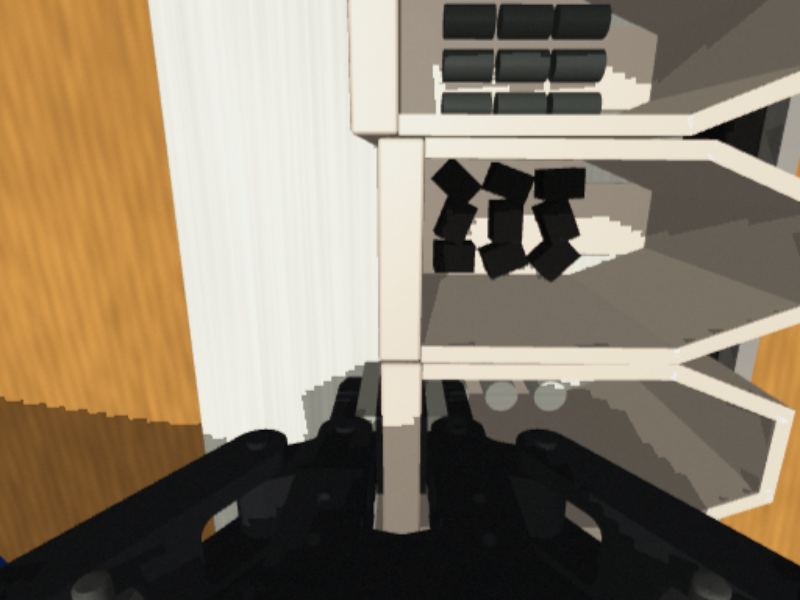

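Emit:
servo_tool:
  targets:
    - [-1,0,0,0,0,0]
    - [-2,0,0,0,0,0]
    - [-3,0,0,0,0,0]
    - [-3,0,0,0,0,0]

```text
t: 20.12
tcp_pos: [0.6093, 0.137, 0.0552]
tool_rot: [1.0, -0.029, 0.001, 0.0]
force: [-7.8, 0.6, 1.0]
finger_gap: 0.108
```

```bash
python3 -c "
from h import *
show();rs()"
```

```text
t 20.12 tcp [609.3 137.   55.2] yaw -3.32 z [ 0.003 -0.001 -1.   ] F [-7.8  0.6  1. ] T [-0.02  1.35  0.01] gap 9.2
rack tcp [-13.    0.3] Frack [-7.8  0.2  1. ]
```

Emit:
servo_tool:
  targets:
    - [-1,0,0,0,-0.2,0]
    - [-2,0,0.1,0,-0.3,0]
    - [-2,0,0.1,0,-0.3,0]

```text
t: 20.5
tcp_pos: [0.6093, 0.137, 0.0553]
tool_rot: [1.0, -0.029, 0.001, 0.0]
force: [-5.3, 1.5, -1.1]
finger_gap: 0.107
```

```bash
python3 -c "
from h import *
show();rs()"
```

```text
t 20.5 tcp [609.3 137.   55.3] yaw -3.33 z [ 0.002 -0.    -1.   ] F [-5.3  1.5 -1.1] T [0.01 1.08 0.03] gap 9.2
rack tcp [-12.9   0.3] Frack [-5.3  1.2 -1.1]
```

Emit:
servo_tool:
  targets:
    - [0,0,0,0,0,0]
    - [0,0,0,0,0,0]
    - [0,0,0,0,0,0]
    - [0,0,0,0,0,0]
  gripper: 40

```text
t: 21.0
tcp_pos: [0.6135, 0.1364, 0.0571]
tool_rot: [1.0, -0.029, 0.005, 0.0]
force: [0.1, -0.1, -0.2]
finger_gap: 0.466
```

Run:
```python
from h import *
show();rs()
```

```text
t 21.0 tcp [613.5 136.4  57.1] yaw -3.37 z [ 0.011 -0.    -1.   ] F [ 0.1 -0.1 -0.2] T [-0.    0.01  0.02] gap 39.8
rack tcp [-8.7 -0. ] Frack [ 0.1 -0.1 -0.2]
```

Emit:
servo_tool:
  targets:
    - [-4,0,-5,0,0,0]
    - [-4,0,-25,0,0,0]
    - [-4,0,-60,0,0,0]
    - [-4,0,-110,0,0,0]
    - [-10,10,-160,0,0,0]
    - [-25,30,-200,0,0,0]
    - [-30,30,-220,0,0,0]
    - [-30,30,-220,0,0,0]
    - [-30,30,-220,0,0,0]

```text
t: 22.12
tcp_pos: [0.5785, 0.1085, 0.2756]
tool_rot: [1.0, -0.029, 0.004, 0.0]
force: [0.2, -0.1, -0.3]
finger_gap: 0.469
```

Run:
```python
from h import *
show();s=grab('wrist','w9');cv2.imwrite('pics/w9b.png',cv2.resize(s['color'][:,:,::-1],(800,600)))
```

```text
t 22.12 tcp [578.5 108.5 275.6] yaw -3.35 z [ 0.008 -0.001 -1.   ] F [ 0.2 -0.1 -0.3] T [ 0.   -0.   -0.02] gap 40.1
```

View pics/w9b.png

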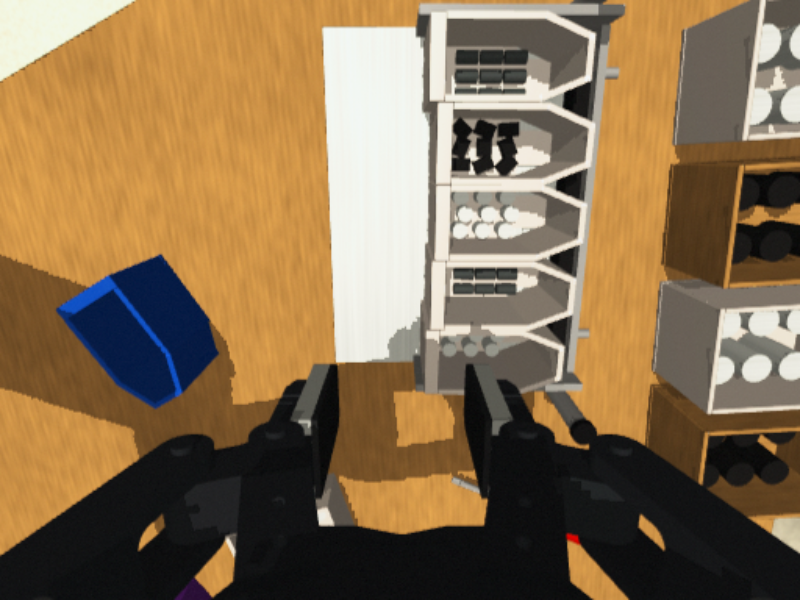

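Run:
```python
from h import *
s=load('w9');k=512/800
def P(n,x,y,z=.092):
    p=px2w(s,x*k-.2,y*k-.2,z);r=p[:2]-RO;print(n,'rack',round(r@U*1e3,1),round(r@V*1e3,1))
for n,x,y in(('a l',429,12),('a r',428,100),('b l',438,104),('b r',437,184),('s l',437,187),('s r',434,259),('s nose l',586,206),('s nose r',583,242),('c l',432,263),('c r',430,327),('d l',426,332),('d r',424,391)):P(n,x,y)
```

```text
a l rack -24.8 124.4
a r rack -24.7 75.7
b l rack -18.4 73.3
b r rack -18.2 24.7
s l rack -18.1 22.8
s r rack -19.3 -24.9
s nose l rack 80.7 10.3
s nose r rack 81.2 -13.6
c l rack -20.6 -27.7
c r rack -21.3 -73.8
d l rack -24.1 -77.5
d r rack -25.0 -123.6
```

```bash
python3 -c "
from h import *
show();print(sign_off())"
```

```text
t 22.18 tcp [578.4 108.5 275.1] yaw -3.35 z [ 0.007 -0.001 -1.   ] F [ 0.2 -0.8  0.8] T [-0.03  0.02  0.02] gap 40.1
the job is handed in; nothing more can be done
None
```

I gripped the spare bin by its front wall, set it nose first on the ledge and slid it into the gap. It stopped against the bumper, and I released it and handed the job in at about 22 s.

- **Pressing home:** The bin stopped firmly at rack nose x ≈ 81 mm. At about 14 N on the wrist it did not move, even when rocked sideways. I estimate about 10 N of that was on the bumper after sliding friction, but I could not measure the split directly. An earlier stall about 3 mm short turned out to be friction, because the bin slid on once I eased the downward pressure.
- **Final position:** The last picture puts the bin's centre at x ≈ 31 mm and y ≈ -1 mm, square within about 1°. That is inside the allowed 34 ± 6 mm and ± 3 mm of play.
- **Neighbours:** All four neighbours are upright and parallel, but not perfectly level at the front. Friction drew bin_b in by about 5 mm, to x ≈ -18 mm, flush with the spare bin. Bin_c is at about -21 mm. It may also have shifted, but I had no close measurement of it beforehand. Bin_a is still at about -24 mm where it started, and bin_d reads about -24 mm too.
- **Rest of the bench:** The arm touched nothing else that I could tell, and it was clear of everything when I handed in. I did not check the other items on the bench in a final picture.

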